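Load the parts tray past the spring gate

TASK

Press the gate's lever down with one fingertip to raise the spring gate and, keeping it held open, push the tray by its upright push plate along the chute with the other fingertip until it is fully home against the end stop; only then let the gate close behind the tray's box and move clear. The gate must not come down on the tray; do not grip or lift the tray, and leave the other things on the bench alone.

Things in the scene. Friction and masses are not known exactly. Their poses are not given: they have to be found in the camera images.
- chute: aluminium loading chute fixed to the bench. Origin: on the bench top, on the channel's centre line, below the gate's hinge. x = direction of the push (to the end stop), y = towards the gate lever's side, z up. Base plate 4 mm thick, x -290 to 220, y -47 to 85 mm. Channel inside y -33 to 33 mm, floor 4 mm and tops of its 4 mm walls 20 mm above the bench.
- end_stop (a point): centre of the end stop's face, across the channel: chute x = 192 mm, y = 0, 16 mm above the bench; the stop's top is 32 mm above the bench. The tray's box rests against it when home
- gate (a joint): hinge angle of the sprung steel gate, rad: 0 closed, 0.40 fully open (stop). A seesaw: pressing its lever down raises its blade; it shuts by itself when let go. Holding it open takes about 0.4 N m (2 N at 200 mm, 5 N at 80 mm from the hinge).
- gate_hinge (a point): on the hinge line (along chute y), mid-width of the lever: chute x = 0, y = 58 mm, 40 mm above the bench. The hinge stands between two cheeks, x -12 to 12, y 38 to 80 mm, tops 48 mm above the bench. Does not move
- lever_end (a point): middle of the top edge of the free end of the gate's lever: a straight flat bar 28 mm wide (chute y 44 to 72 mm), 8 mm thick, running 262 mm upstream (chute -x) from the hinge, beside the channel. Closed, it slopes up from the hinge at 0.40 rad (this end 146 mm above the bench); fully open it lies level, its whole top face 44 mm above the bench
- blade_foot (a point): middle of the lower edge of the gate's blade, a 5 mm steel plate 60 mm wide across the channel, hung from a cross-beam downstream of the hinge. Closed: chute x = 80 mm, 18 mm above the bench (blocks the tray's box, not its tail); fully open 51 mm above the bench (39 mm at 0.25 rad)
- tray: loose grey plastic tray in the channel, 0.28 to 0.5 kg, 252 mm long. Origin: underside, mid-width, at the rear face of its push plate; x forwards, z up. Upright push plate 56 wide, 8 thick, 68 mm tall; flat tail x 8 to 162, 40 wide, 6 mm high; open box with six turned parts x 162 to 252, 62 wide, 32 mm tall. Starts with the box upstream of the closed blade; home, its origin is at chute x = -60 mm
- push_face (a point): rear face of the tray's push plate, mid-width, 44 mm above the tray's underside (48 mm above the bench): pushed here towards +x; the plate's top is 72 mm above the bench
- tray_front (a point): middle of the front face of the tray's box, 16 mm above its underside; reaches chute x = 192 mm when home, with the box beyond the blade and the tail under it
- screwdriver: bystander, to be left alone: screwdriver, 170 mm long, lying flat; origin at its underside's centre
- wrench: bystander, to be left alone: open-ended wrench, 150 mm long, lying flat; origin at its underside's centre
- jar: bystander, to be left alone: small lidded white jar, 56 mm across, 70 mm tall; origin at its underside's centre
- collar: bystander, to be left alone: steel collar (thick ring), 52 mm across, 22 mm tall; origin at its underside's centre
- vee_block: bystander, to be left alone: dark steel vee block, 50 x 36 x 34 mm; origin at its underside's centre
- spindle: bystander, to be left alone: turned aluminium spindle standing on its 36 mm flange, 50 mm tall; origin at its underside's centre

How it is judged:
By the outcome, as a careful person would: the job done as asked, in the order asked, and still so for the second after the job is handed in, with the robot touching nothing.
It also fails if it takes over 48 s, if anything falls off the work surface, if the arm or the gripper's body presses on something with over 40 N, if the wrist force passes 120 N, or if a joint passes its speed limit or range.

ROBOT

A 6-joint arm with a two-finger parallel gripper is mounted at the origin on the work surface. World frame = base frame: x ahead of the robot, y to its left, z up, the work surface at z = 0. Lengths are in m, angles in rad, forces in N, time in s.
With the tool pointing down it reaches from about 0.325 to 0.9 m from the base axis. Payload 6.1 kg.
Tool frame: the origin (TCP) lies midway between the tips of the shut fingers; the grasp point (between the pads) lies 19 mm behind it; z points along the fingers, y is the direction in which the jaws open and shut (so a half turn about z gives the same grasp; the last joint's range is limited). The gripper opens to 85 mm and grips with 20 to 120 N. Pads are 22 mm wide; open, the fingers measure 114 mm over their backs; the gripper's body (76 mm by 85 mm) begins 54 mm behind the grasp point. The pads swing forward as they close: fully open they stand 13 mm farther back than shut.
Start: joints at [-1.34, 0.22, 1.526, -0, 1.395, -0.126], TCP at [0.218, -0.586, 0.231] pointing down, gripper open.
Joint ranges: [-2.98, 2.98], [-0.91, 2.08], [0.09, 2.57], [-1.24, 4.39], [0.2, 2.65], [-2.68, 2.68]. Speed limits (rad/s): [2.57, 2.57, 3.01, 3.14, 3.14, 3.14].

INTERFACE

Orientations are given as a rotation vector (axis times angle).
In Python, from station import manip gives the robot as it stands. The module is installed in compiled form; this text tells all that it offers.
- The arm moves only by the tool step_arm, never from a script. Its argument "moves" is a list of rows, each a list of 6 numbers: the shift along the tool's x, y, z in mm, then the turn, a rotation vector about the tool's x, y, z in degrees. A call has 1 to 12 rows; each row shifts and turns the commanded pose from where the row before left it, along the tool's axes as they then stand; what a row does not reach is not made up. A row lasts 1/12 s, in which the tool goes at most 41.7 mm and 7.16 degrees, less where a joint would pass 70% of its speed; a pose out of reach is approached as far as the arm can. A call with a gripper value outside its range is refused whole. "fingers" is the closure, from 0 (fully open) to 1 (shut), set as the call begins (left out, the last holds). The fingers move at their own pace and stop on an object; the grip force is fixed at half the most. Time passes only in rows, so rows that do not move let the fingers close. It gives the time, the measured TCP pose, the force and the opening at its end, in the units of the state.
- manip.read_state(): the state, without advancing time (a new reading comes with each control period).
- manip.capture(name): name is "side" or "top" or "wrist"; returns a dict with "pixels" (480x640x3 uint8, blue, green, red), "mtx" (3x3 intrinsics, pixels), "distortion" ([k1, k2, p1, p2, k3] as OpenCV has them; the pictures are not rectified), "T" (4x4, takes a point from camera to world coordinates); the wrist camera has in their place "T_tool_cam" (4x4, takes a point from camera to tool coordinates, whose origin is the TCP and whose axes are the flange's). Camera axes: x right, y down, z forward; pixel columns grow to the right and rows downward; lengths in m; the calibration is good to about 2 mm. A picture is of the moment at which its call begins: read the wrist's pose just before it. There is no depth.
- manip.hand_in(): hands the job in, once; it reports no verdict.
The state is a dict: "time": time; "joints": joint angles; "joint_vel": joint speeds; "joint_torque": joint torques, N m; "tool_pos": TCP position; "tool_rot": TCP orientation; "wrist_force": force on the tool from outside, world axes, zero at the start; "torque": the same for the moment, N m; "opening": finger opening in m.
Only numpy, scipy, OpenCV 4.12 (cv2) and the standard library are available. Lean on these libraries where they do the work, as an engineer would, in place of code of your own. Each camera call takes 0.05 s, during which the arm holds its last target.

## Working session

There is one attempt and no reset: what is moved stays moved. The work goes in short steps, Python scripts to look and compute and a tool call to move; the robot and the scene stay as the last step left them, time stands still between calls to the robot, and variables do not carry over. Pictures are saved under pics/ and viewed, and the job is handed in when it is done.

Besides the shell and the picture viewer there is one more tool, called after "Call:" as name(argument=value, ...), one argument or row to a line, values as JSON. step_arm: Moves the arm, as the interface text tells. Its arguments: {"type":"object","properties":{"moves":{"type":"array","items":{"type":"array","items":{"type":"number"}}},"fingers":{"type":"number"}},"required":["moves"]}

```bash
mkdir -p pics; ls
python3 - <<'E'
from station import manip
import cv2
s=manip.read_state(); print(s)
for n in ("side","top","wrist"):
    c=manip.capture(n); cv2.imwrite(f"pics/{n}0.png",c["pixels"]); print(n,c["mtx"],c["distortion"],c.get("T",c.get("T_tool_cam")))
E
```

```text
pics
{'time': 0.0, 'joints': array([-1.34006492e+00,  2.21252882e-01,  1.52759925e+00,  1.41922975e-05,
        1.39471867e+00, -1.26112066e-01]), 'joint_vel': array([ 2.04745177e-03,  2.75970723e-04, -8.15570032e-05,  1.10573673e-03,
       -5.11991161e-04,  1.57086733e-04]), 'joint_torque': array([ 1.86016652e-03, -4.96899390e+01, -3.89399600e+01,  1.36790177e-04,
        1.09568588e-02, -1.77375409e-05]), 'tool_pos': array([ 0.21817786, -0.58503467,  0.23018896]), 'tool_rot': array([-3.08977583e+00, -5.57204550e-01,  1.40463543e-04]), 'wrist_force': array([ 0.45011504, -0.76637672, -1.30275694]), 'torque': array([ 0.00245702, -0.02595204,  0.00158224]), 'opening': 0.08547498442680039}
side [[442.56649631   0.         316.8511604 ]
 [  0.         442.56649631 239.16210208]
 [  0.           0.           1.        ]] [-0.06765011  0.          0.          0.          0.        ] [[ 0.91043819 -0.24770501  0.33127712  0.35428701]
 [-0.41351102 -0.56541822  0.71366019 -0.37628703]
 [ 0.01053292 -0.78673024 -0.61720709  0.53405141]
 [ 0.          0.          0.          1.        ]]
top 
[... 157 characters left out ...]
        0.          0.        ] [[ 0.0126656  -0.99605296  0.08785262  0.5042716 ]
 [-0.99990852 -0.01303357 -0.00361618  0.10356092]
 [ 0.00474694 -0.08779878 -0.99612692  0.94757564]
 [ 0.          0.          0.          1.        ]]
wrist [[393.90156412   0.         323.56208564]
 [  0.         393.90156412 237.89951948]
 [  0.           0.           1.        ]] [-0.02780737  0.          0.          0.          0.        ] [[-3.47774878e-04 -9.51612144e-01 -3.07301492e-01  8.00413820e-02]
 [ 9.99999927e-01 -2.82752311e-04 -2.56114345e-04 -6.30777153e-04]
 [ 1.56831314e-04 -3.07301559e-01  9.51612173e-01 -1.42960740e-01]
 [ 0.00000000e+00  0.00000000e+00  0.00000000e+00  1.00000000e+00]]
```

View pics/side0.png

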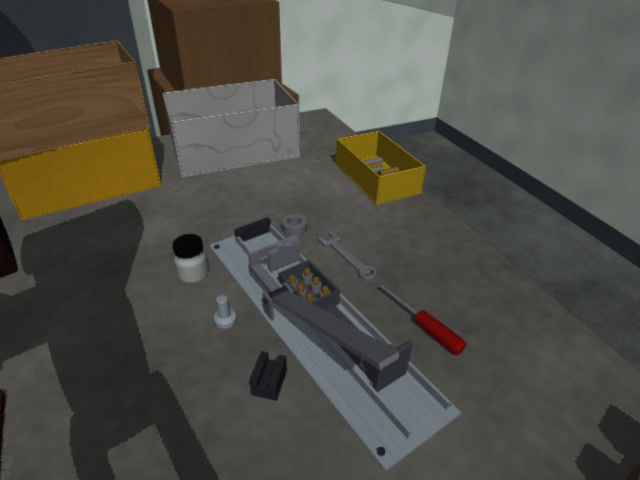

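View pics/top0.png

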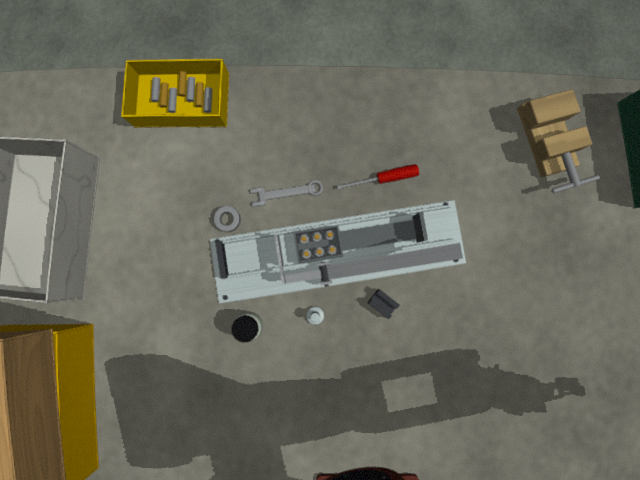

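The top view shows the chute with push direction to the left (world +y), lever on the robot side (bottom), tray box at about (318,243), push plate at about (420,227) and end stop at (221,258). Next I'll measure it precisely.

```bash
cat > h.py <<'E'
import numpy as np, cv2
def ray(c,uv):
    uv=np.array(uv,float).reshape(-1,1,2)
    n=cv2.undistortPoints(uv,c["mtx"],c["distortion"]).reshape(-1,2)
    d=np.c_[n,np.ones(len(n))]@c["T"][:3,:3].T
    return c["T"][:3,3],d
def plane(c,uv,z):
    o,d=ray(c,uv); return o+d*((z-o[2])/d[:,2])[:,None]
def proj(c,P):
    T=np.linalg.inv(c["T"]); r,_=cv2.Rodrigues(T[:3,:3])
    return cv2.projectPoints(np.array(P,float).reshape(-1,1,3),r,T[:3,3],c["mtx"],c["distortion"])[0].reshape(-1,2)
def tri(c1,u1,c2,u2):
    o1,d1=ray(c1,u1);o2,d2=ray(c2,u2);d1=d1[0];d2=d2[0]
    A=np.c_[d1,-d2];s=np.linalg.lstsq(A,o2-o1,rcond=None)[0]
    a=o1+s[0]*d1;b=o2+s[1]*d2
    return (a+b)/2,np.linalg.norm(a-b)
E
python3 - <<'E'
import cv2
i=cv2.imread("pics/top0.png")[190:315,200:480]; cv2.imwrite("pics/topz.png",cv2.resize(i,None,fx=2.85,fy=2.85,interpolation=cv2.INTER_CUBIC))
i=cv2.imread("pics/side0.png")[210:475,200:470]; cv2.imwrite("pics/sidez.png",cv2.resize(i,None,fx=2.2,fy=2.2,interpolation=cv2.INTER_CUBIC))
E
```

```text
(no output)
```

View pics/topz.png

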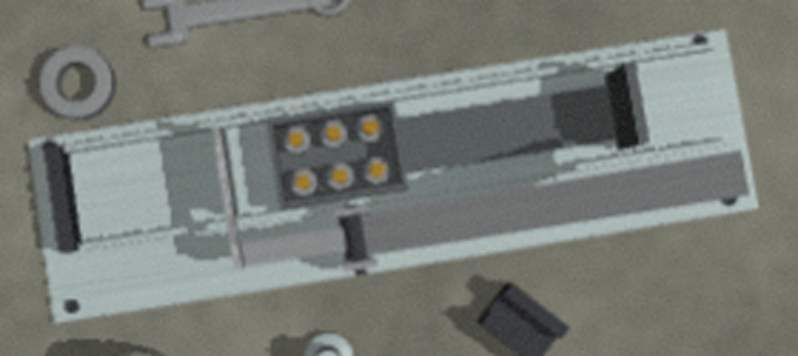

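View pics/sidez.png

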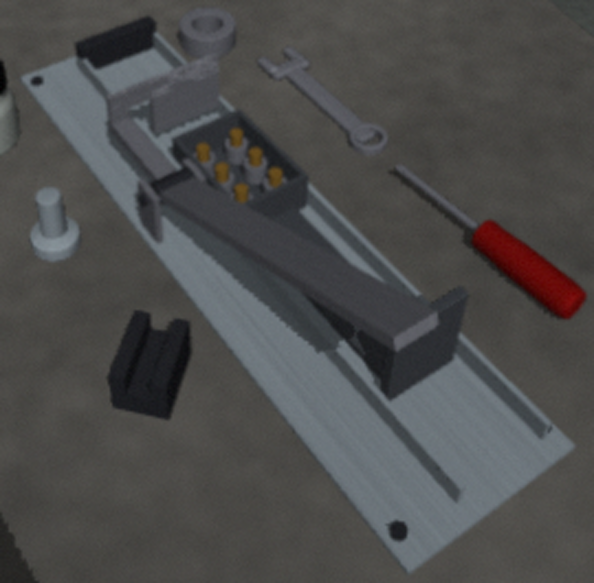

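```bash
cat >> h.py <<'E'
def fit2(L,W):
    L=np.array(L);W=np.array(W)[:,:2];lc=L.mean(0);wc=W.mean(0)
    U,S,V=np.linalg.svd((L-lc).T@(W-wc));R=V.T@np.diag([1,np.linalg.det(V.T@U.T)])@U.T
    return R,wc-R@lc
E
python3 - <<'E'
from h import *
from station import manip
c=manip.capture("top");s=manip.capture("side")
zt=lambda p:(np.array(p,float)+.5)/2.85-.5+[200,190]
zs=lambda p:(np.array(p,float)+.5)/2.2-.5+[200,210]
L=np.array([[220,-47],[-290,-47],[-290,85],[220,85]])/1e3
W=plane(c,zt([[28,141],[725,29],[757,207],[54,322]]),.004)
R,t=fit2(L,W); print("top",R,t,(L@R.T+t-W[:,:2])*1e3, np.degrees(np.arctan2(R[1,0],R[0,0])))
Ws=plane(s,zs([[574,446],[410,571],[22,77]]),.004)
R2,t2=fit2(L[[1,2,3]],Ws);print("side",R2,t2,(L[[1,2,3]]@R2.T+t2-Ws[:,:2])*1e3,np.degrees(np.arctan2(R2[1,0],R2[0,0])))
def ch(P): return (np.r_[(np.array(P)[:2]-t)@R,P[2]]*1e3).round(1)
def w(p): p=np.array(p)/1e3; return np.r_[R@p[:2]+t,p[2]]
# tray: plate top edge rear: corners in top z=.072
for p in [[636,63],[647,143],[612,73],[628,149]]:
    print("plate",ch(plane(c,zt(p),.072)[0]))
for p in [[392,103],[406,190],[272,124],[284,206]]: print("box",ch(plane(c,zt(p),.036)[0]))
for n,p in dict(leverend=[-241,58,146],cheek=[0,58,48],foot=[80,0,18],stop=[192,0,32]).items():
    print(n,w(p),(proj(c,w(p))[0]-[200,190])*2.85,(proj(s,w(p))[0]-[200,210])*2.2)
np.savez("chute.npz",R=R,t=t)
E
```

```text
top [[-0.17224156 -0.98505474]
 [ 0.98505474 -0.17224156]] [0.56431819 0.10150912] [[ 0.77069778  0.10896143]
 [ 0.42684321  0.49816359]
 [-0.5421337  -0.42754035]
 [-0.65540729 -0.17958466]] 99.91817359898913
side [[-0.16987591 -0.98546546]
 [ 0.98546546 -0.16987591]] [0.56500742 0.10169556] [[ 1.26067947 -0.60633169]
 [-0.86852496 -0.43191649]
 [-0.3921545   1.03824818]] 99.78060421875493
plate [-204.3  -25.7   72. ]
plate [-201.9   28.4   72. ]
plate [-187.   -21.6   72. ]
plate [-188.6   30.3   72. ]
box [-40.3 -28.5  36. ]
box [-40.   32.4  36. ]
box [ 43.9 -27.4  36. ]
box [44.6 29.8 36. ]
leverend [ 0.54869523 -0.14587908  0.146     ] [744.4164781  170.59141862] [417.36397594 326.08623588]
cheek [0.50718502 0.09151911 0.048     ] [353.93472999 235.23892492] [172.76113696 177.80353629]
foot [0.55053887 0.1803135  0.018     ] [227.66062077 171.78593828] [186.1282833  117.33740869]
stop [0.53124781 0.29063963 0.032     ] [ 66.65993707 196.32687488] [118.95988759  34.28206611]
```

The chute fit agrees between views (0.7 mm, 0.14°), and its corner residuals are under 1 mm. The box measures about 85×60 mm and the plate about 54 mm wide, both plausible. The tray's origin is at chute x of about -203 mm, so 143 mm to go. First I'll turn so that tool x = push direction, with the fingers about 44 mm open.

Call:
step_arm(
  moves=[
    [0,0,0,0,0,-6.63],
    [0,0,0,0,0,-6.63],
    [0,0,0,0,0,-6.63],
    [0,0,0,0,0,-6.63],
    [0,0,0,0,0,-6.63],
    [0,0,0,0,0,-6.63],
    [0,0,0,0,0,-6.63],
    [0,0,0,0,0,-6.63],
    [0,0,0,0,0,-6.63],
    [0,0,0,0,0,-6.63],
    [0,0,0,0,0,-6.63],
    [0,0,0,0,0,-6.63],
  ],
  fingers=0.48,
)

```text
time: 1.25
tool_pos: [0.2183, -0.5855, 0.2311]
tool_rot: [-2.012, -2.412, -0.0]
wrist_force: [-0.5, -0.2, -0.4]
opening: 0.0444
```

```bash
cat >> h.py <<'E'
def rep(target=None):
    from station import manip
    s=manip.read_state();d=np.load("chute.npz");R,t=d["R"],d["t"]
    T=cv2.Rodrigues(s["tool_rot"])[0]
    C=np.eye(3);C[:2,:2]=R
    p=np.r_[(s["tool_pos"][:2]-t)@R,s["tool_pos"][2]]*1e3
    print("t",round(s["time"],2),"chute pos",p.round(1),"tool axes in chute\n",(C.T@T).round(4),"\nF chute",(C.T@s["wrist_force"]).round(2),"tq",s["torque"].round(2),"open",round(s["opening"]*1e3,1))
    if target is not None:
        dw=C@(np.array(target)-p); print("tool shift",(T.T@dw).round(1)," rows>=",np.linalg.norm(dw)/41.7)
    return s
E
python3 -c "
from h import *;rep([-224,29,231])"
```

```text
t 1.25 chute pos [-617.1  459.2  231.1] tool axes in chute
 [[ 1.0e+00  7.2e-03  4.0e-04]
 [ 7.2e-03 -1.0e+00  0.0e+00]
 [ 4.0e-04 -0.0e+00 -1.0e+00]] 
F chute [-0.12  0.56 -0.37] tq [0.04 0.02 0.  ] open 44.4
tool shift [3.901e+02 4.330e+02 2.000e-01]  rows>= 13.975988123585761
```

Call:
step_arm(
  moves=[
    [21.5,24,0,0,0,0],
    [21.5,24,0,0,0,0],
    [21.5,24,0,0,0,0],
    [21.5,24,0,0,0,0],
    [21.5,24,0,0,0,0],
    [21.5,24,0,0,0,0],
    [21.5,24,0,0,0,0],
    [21.5,24,0,0,0,0],
    [21.5,24,0,0,0,0],
    [21.5,24,0,0,0,0],
    [21.5,24,0,0,0,0],
    [21.5,24,0,0,0,0],
  ],
)

```text
time: 2.25
tool_pos: [0.4578, -0.2801, 0.2314]
tool_rot: [2.019, 2.406, 0.0]
wrist_force: [0.2, -0.2, 0.2]
opening: 0.0446
```

Call:
step_arm(
  moves=[
    [21.5,24,0,0,0,0],
    [21.5,24,0,0,0,0],
    [21.5,24,0,0,0,0],
    [21.5,24,0,0,0,0],
    [21.5,24,0,0,0,0],
    [15,18,0,0,0,0],
    [0,0,0,0,0,0],
    [0,0,0,0,0,0],
  ],
)

```text
time: 2.92
tool_pos: [0.572, -0.1358, 0.231]
tool_rot: [-2.016, -2.409, 0.001]
wrist_force: [0.1, 0.0, -0.6]
opening: 0.0445
```

```bash
python3 -c "
from h import *;rep([-224,29,231])
from station import manip
for n in ('side','wrist'): cv2.imwrite(f'pics/{n}1.png',manip.capture(n)['pixels'])"
```

```text
t 2.92 chute pos [-235.1   33.3  231. ] tool axes in chute
 [[ 1.0e+00  4.1e-03  1.0e-04]
 [ 4.1e-03 -1.0e+00  7.0e-04]
 [ 1.0e-04 -7.0e-04 -1.0e+00]] 
F chute [ 0.01 -0.07 -0.56] tq [ 0.   -0.02 -0.07] open 44.5
tool shift [11.1  4.3 -0. ]  rows>= 0.2862836893662781
```

View pics/side1.png

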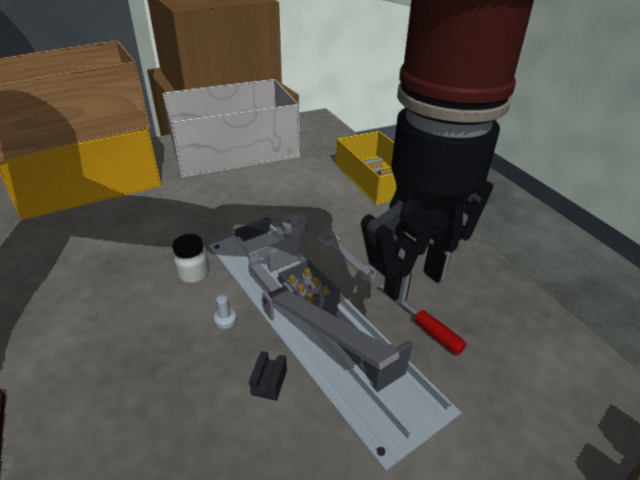

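View pics/wrist1.png

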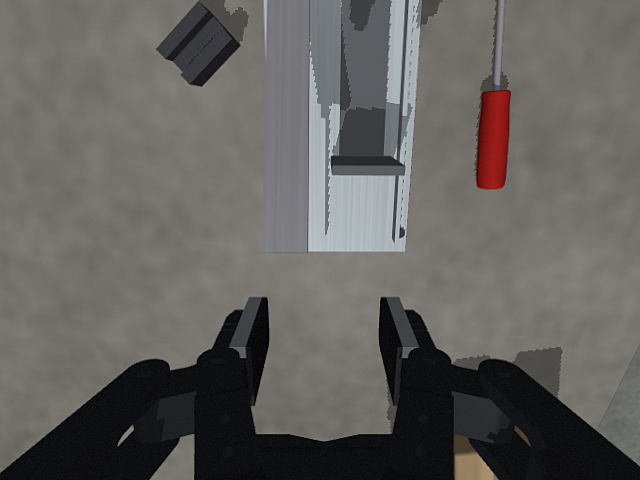

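Lined up: lever to the left finger, push plate to the right. From the wrist view (pad corners at (268,298) and (381,298)) the tips lie about 3 mm behind the TCP and are about 8 mm thick, so the finger centres are at ±26 mm. Now over the lever and down.

Call:
step_arm(
  moves=[
    [11,3.3,0,0,0,0.2],
    [0,0,15,0,0,0],
    [0,0,20,0,0,0],
    [0,0,20,0,0,0],
    [0,0,15,0,0,0],
    [0,0,5,0,0,0],
    [0,0,0,0,0,0],
    [0,0,0,0,0,0],
  ],
)

```text
time: 3.68
tool_pos: [0.5731, -0.1259, 0.1569]
tool_rot: [2.024, 2.402, 0.0]
wrist_force: [0.9, 0.2, 0.0]
opening: 0.0445
```

```bash
python3 -c "
from h import *;rep([-224,30,60])
from station import manip
for n in ('side','wrist'): cv2.imwrite(f'pics/{n}2.png',manip.capture(n)['pixels'])"
```

```text
t 3.68 chute pos [-225.5   30.5  156.9] tool axes in chute
 [[ 1.0e+00 -2.9e-03 -2.0e-04]
 [-2.9e-03 -1.0e+00 -4.0e-04]
 [-2.0e-04  4.0e-04 -1.0e+00]] 
F chute [-0.01 -0.95  0.01] tq [-0.03 -0.01  0.01] open 44.5
tool shift [ 1.5  0.5 96.9]  rows>= 2.3243200172099363
```

View pics/side2.png

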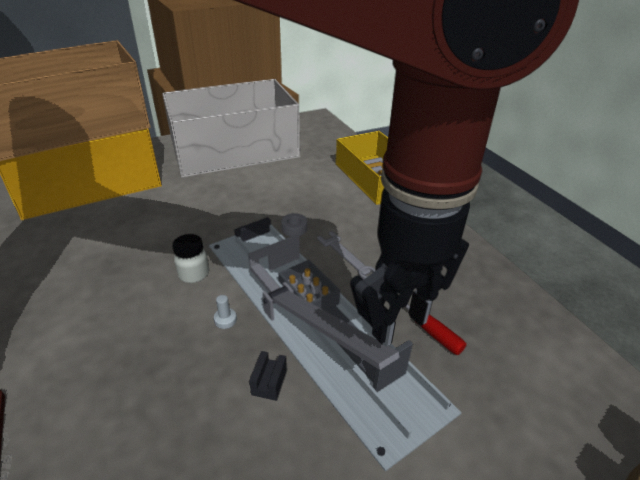

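View pics/wrist2.png

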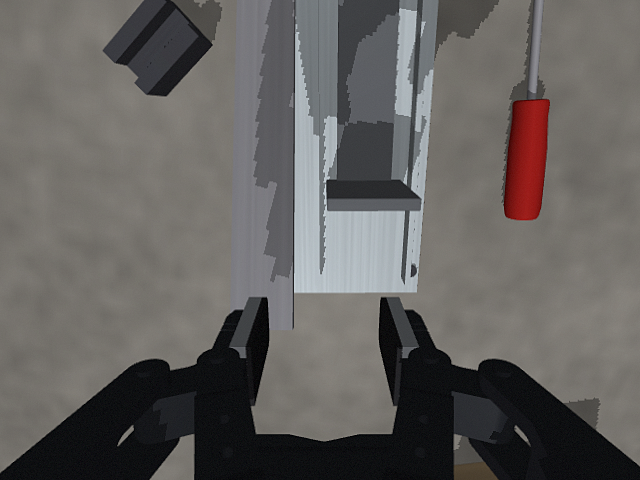

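Finger A's tip (246–268 px) sits within the lever's width (231–295 px), and finger B is behind the push plate, clear of it. Pressing down gradually.

Call:
step_arm(
  moves=[
    [4,0,5,0,0,0],
    [0,0,8,0,0,0],
    [0,0,8,0,0,0],
    [0,0,8,0,0,0],
    [0,0,8,0,0,0],
    [0,0,8,0,0,0],
    [0,0,0,0,0,0],
  ],
)

```text
time: 4.37
tool_pos: [0.5711, -0.1211, 0.1088]
tool_rot: [-2.022, -2.401, 0.002]
wrist_force: [-0.1, 1.1, 1.0]
opening: 0.0444
```

```bash
python3 -c "
from h import *;rep([-222,30,60])
from station import manip
for n in ('side','wrist'): cv2.imwrite(f'pics/{n}3.png',manip.capture(n)['pixels'])"
```

```text
t 4.37 chute pos [-220.5   31.6  108.8] tool axes in chute
 [[ 1.     -0.0021  0.0018]
 [-0.0021 -1.      0.0029]
 [ 0.0018 -0.0029 -1.    ]] 
F chute [ 1.1  -0.13  0.98] tq [ 0.09 -0.01 -0.02] open 44.4
tool shift [-1.6  1.8 48.8]  rows>= 1.1720687431013568
```

View pics/side3.png

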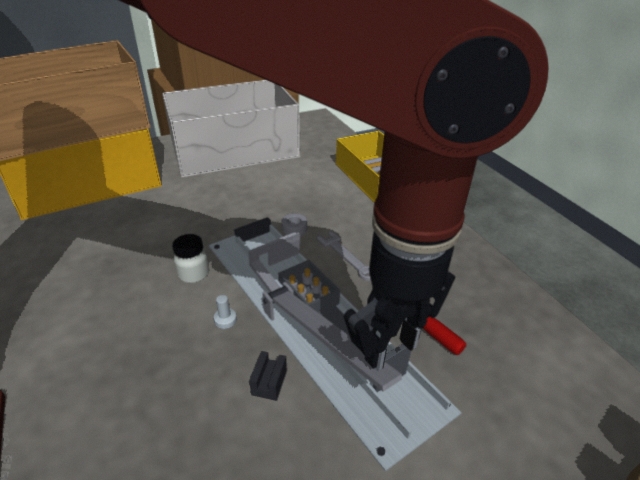

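View pics/wrist3.png

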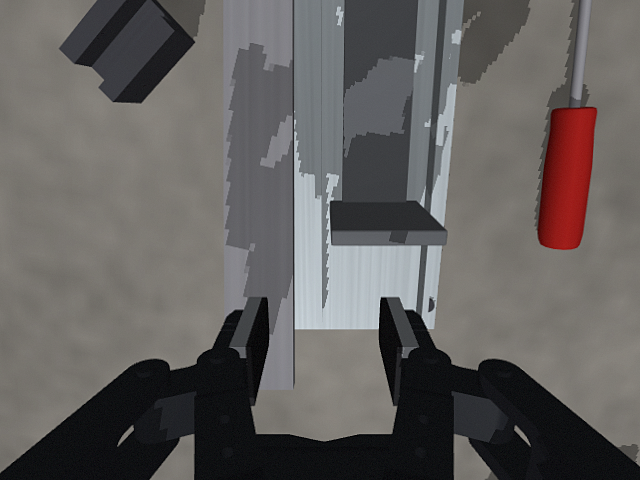

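The lever is going down under finger A and the plate is ahead of finger B. Continuing.

Call:
step_arm(
  moves=[
    [0,1,8,0,0,0],
    [0,0,8,0,0,0],
    [0,0,8,0,0,0],
    [0,0,8,0,0,0],
    [0,0,8,0,0,0],
    [0,0,8,0,0,0],
    [0,0,5,0,0,0],
    [0,0,5,0,0,0],
    [0,0,0,0,0,0],
    [0,0,0,0,0,0],
  ],
)

```text
time: 5.3
tool_pos: [0.5728, -0.1211, 0.0528]
tool_rot: [-2.023, -2.402, 0.001]
wrist_force: [-1.7, -0.9, 1.8]
opening: 0.0447
```

```bash
python3 -c "
from h import *;rep([-222,30,42])"
```

```text
t 5.3 chute pos [-220.7   30.    52.8] tool axes in chute
 [[ 1.     -0.0021  0.001 ]
 [-0.0021 -1.      0.0013]
 [ 0.001  -0.0013 -1.    ]] 
F chute [-0.63  1.84  1.77] tq [ 0.03  0.25 -0.05] open 44.7
tool shift [-1.3 -0.  10.8]  rows>= 0.2608966439251847
```

Call:
step_arm(
  moves=[
    [0,0,4,0,0,0],
    [0,0,3,0,0,0],
    [0,0,2,0,0,0],
    [0,0,0,0,0,0],
    [0,0,0,0,0,0],
  ],
)

```text
time: 5.72
tool_pos: [0.5735, -0.1214, 0.0444]
tool_rot: [2.023, 2.403, 0.0]
wrist_force: [0.6, -2.0, 1.5]
opening: 0.0446
```

Call:
step_arm(
  moves=[
    [0,0,1,0,0,0],
    [0,0,1,0,0,0],
    [0,0,0,0,0,0],
    [0,0,0,0,0,0],
  ],
)

```text
time: 6.05
tool_pos: [0.5735, -0.1214, 0.0424]
tool_rot: [2.023, 2.403, 0.0]
wrist_force: [1.1, -0.5, 1.8]
opening: 0.0444
```

```bash
python3 -c "
from h import *;rep([-222,30,42])
from station import manip
for n in ('side','wrist','top'): cv2.imwrite(f'pics/{n}4.png',manip.capture(n)['pixels'])
i=cv2.imread('pics/side4.png')[210:475,200:470]; cv2.imwrite('pics/sidez4.png',cv2.resize(i,None,fx=2.2,fy=2.2,interpolation=cv2.INTER_CUBIC))
"
```

```text
t 6.05 chute pos [-221.2   29.3   42.4] tool axes in chute
 [[ 1.e+00 -2.e-03 -2.e-04]
 [-2.e-03 -1.e+00 -3.e-04]
 [-2.e-04  3.e-04 -1.e+00]] 
F chute [-0.72 -1.02  1.84] tq [-0.13 -0.02  0.02] open 44.4
tool shift [-0.8 -0.7  0.4]  rows>= 0.026321782128360047
```

View pics/sidez4.png

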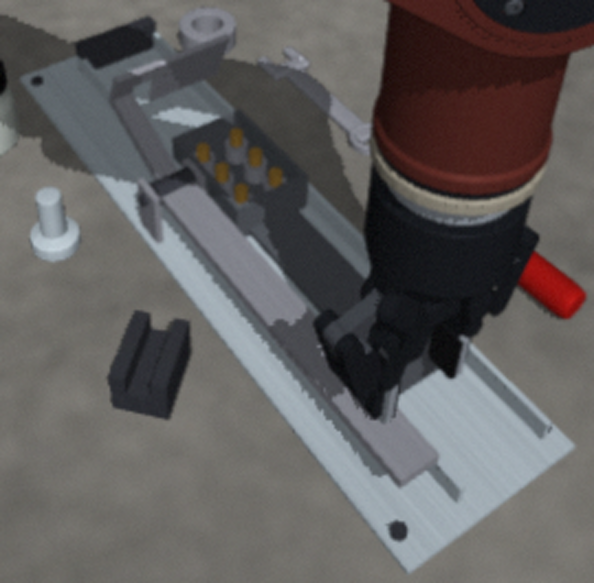

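View pics/wrist4.png

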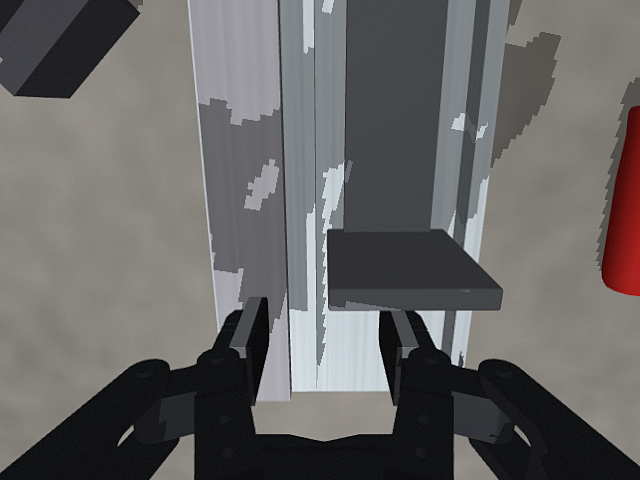

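Run:
```python
from h import *
from station import manip
s=manip.capture("side");d=np.load("chute.npz");R,t=d["R"],d["t"]
def w(p): p=np.array(p)/1e3; return np.r_[R@p[:2]+t,p[2]]
for a in (.4,.38,.36,.32):
    th=.4-a
    def l(r,y,h): return w([-r*np.cos(th)+h*np.sin(th)*1,y,40+r*np.sin(th)+h*np.cos(th)])
    for y in(44,72): print(a,((proj(s,l(262,y,4))[0]-[200,210])*2.2).round(1))
i=cv2.imread('pics/side4.png')[380:450,330:420]; cv2.imwrite('pics/z4.png',cv2.resize(i,None,fx=8,fy=8,interpolation=cv2.INTER_CUBIC))
```

```text
0.4 [440.3 454.7]
0.4 [401.3 482. ]
0.38 [441.4 449.5]
0.38 [402.2 476.8]
0.36 [442.4 444. ]
0.36 [403.  471.4]
0.32 [444.  432.5]
0.32 [404.1 459.9]
```

View pics/z4.png

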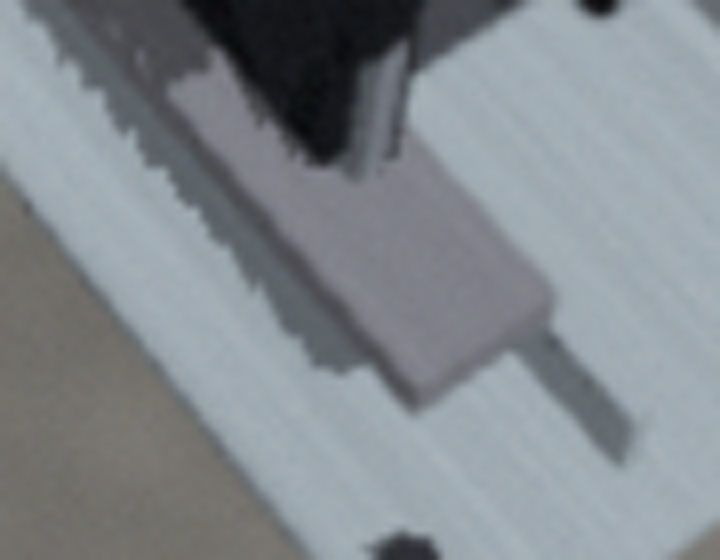

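The lever is level (top corners match the 0.40 rad prediction within 2–3 zoomed px, about 1 px in the picture). I'll add 1 mm preload, then start pushing.

Call:
step_arm(
  moves=[
    [0,0,1,0,0,0],
    [0,0,0,0,0,0],
    [4,0,0,0,0,0],
    [4,0,0,0,0,0],
    [4,0,0,0,0,0],
    [4,0,0,0,0,0],
    [4,0,0,0,0,0],
    [0,0,0,0,0,0],
  ],
)

```text
time: 6.92
tool_pos: [0.5701, -0.101, 0.0416]
tool_rot: [2.023, 2.403, 0.001]
wrist_force: [0.5, -1.9, 4.6]
opening: 0.0445
```

```bash
python3 -c "
from h import *;rep([-72,30,42])
from station import manip
for n in ('side','wrist'): cv2.imwrite(f'pics/{n}5.png',manip.capture(n)['pixels'])
i=cv2.imread('pics/side5.png')[210:475,200:470]; cv2.imwrite('pics/sidez5.png',cv2.resize(i,None,fx=2.2,fy=2.2,interpolation=cv2.INTER_CUBIC))
"
```

```text
t 6.92 chute pos [-200.4   29.1   41.6] tool axes in chute
 [[ 1.0e+00 -1.5e-03 -1.0e-04]
 [-1.5e-03 -1.0e+00 -6.0e-04]
 [-1.0e-04  6.0e-04 -1.0e+00]] 
F chute [-1.99 -0.11  4.61] tq [-0.42 -0.08  0.09] open 44.5
tool shift [128.4  -1.   -0.4]  rows>= 3.0800564781760054
```

View pics/sidez5.png

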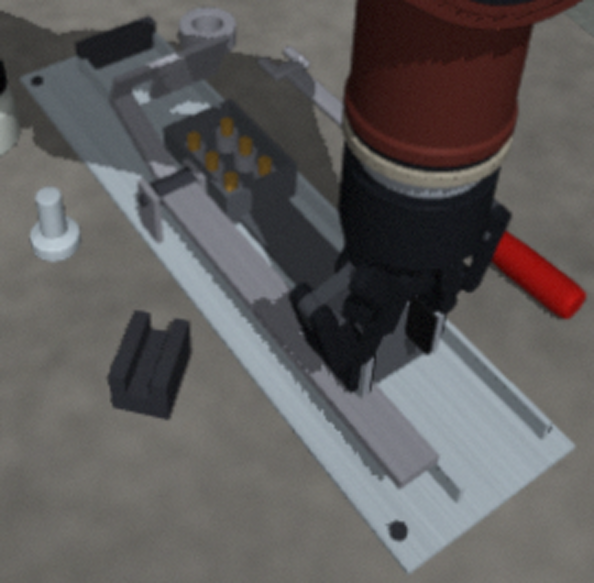

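View pics/wrist5.png

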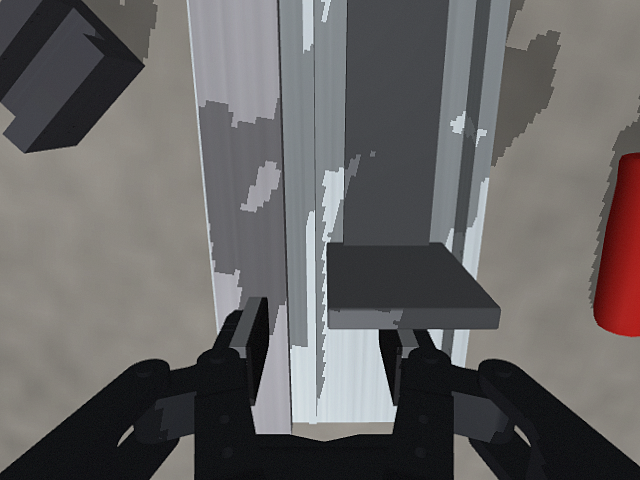

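The tray has moved with finger B and the gate is at its stop (4.6 N upward, about 2 N against). Carrying on with the push.

Call:
step_arm(
  moves=[
    [4,0,0,0,0,0],
    [4,0,0,0,0,0],
    [4,0,0,0,0,0],
    [4,0,0,0,0,0],
    [4,0,0,0,0,0],
    [4,0,0,0,0,0],
    [4,0,0,0,0,0],
    [4,0,0,0,0,0],
    [4,0,0,0,0,0],
    [4,0,0,0,0,0],
  ],
)

```text
time: 7.85
tool_pos: [0.5634, -0.0625, 0.0416]
tool_rot: [2.023, 2.403, -0.001]
wrist_force: [0.5, -4.6, 5.4]
opening: 0.0441
```

```bash
python3 -c "
from h import *;rep([-72,30,42])
from station import manip
for n in ('side','top'): cv2.imwrite(f'pics/{n}6.png',manip.capture(n)['pixels'])
i=cv2.imread('pics/side6.png')[210:475,200:470]; cv2.imwrite('pics/sidez6.png',cv2.resize(i,None,fx=2.2,fy=2.2,interpolation=cv2.INTER_CUBIC))
"
```

```text
t 7.85 chute pos [-161.4   29.2   41.6] tool axes in chute
 [[ 1.0e+00 -1.8e-03 -1.1e-03]
 [-1.8e-03 -1.0e+00 -4.0e-04]
 [-1.1e-03  4.0e-04 -1.0e+00]] 
F chute [-4.65  0.3   5.43] tq [-1.03 -0.03  0.07] open 44.1
tool shift [89.4 -1.  -0.5]  rows>= 2.144487533009307
```

View pics/sidez6.png

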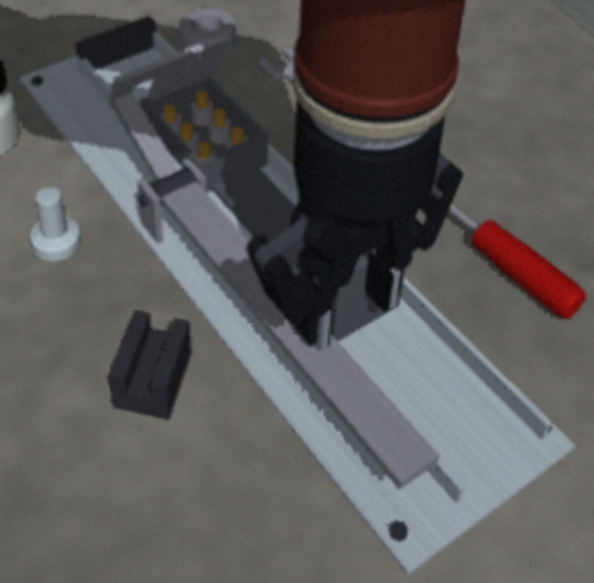

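The tray's box is about to pass under the raised blade, straight in the channel, and the gate is still fully open. Continuing.

Call:
step_arm(
  moves=[
    [4,0,0,0,0,0],
    [4,0,0,0,0,0],
    [4,0,0,0,0,0],
    [4,0,0,0,0,0],
    [4,0,0,0,0,0],
    [4,0,0,0,0,0],
    [4,0,0,0,0,0],
    [4,0,0,0,0,0],
    [4,0,0,0,0,0],
    [4,0,0,0,0,0],
  ],
)

```text
time: 8.78
tool_pos: [0.5566, -0.0232, 0.0417]
tool_rot: [2.022, 2.402, -0.001]
wrist_force: [2.3, -5.4, 6.3]
opening: 0.0445
```

```bash
python3 -c "
from h import *;rep([-72,30,42])
from station import manip
for n in ('side',): cv2.imwrite(f'pics/{n}7.png',manip.capture(n)['pixels'])
i=cv2.imread('pics/side7.png')[210:475,200:470]; cv2.imwrite('pics/sidez7.png',cv2.resize(i,None,fx=2.2,fy=2.2,interpolation=cv2.INTER_CUBIC))
"
```

```text
t 8.78 chute pos [-121.6   29.    41.7] tool axes in chute
 [[ 1.0e+00 -1.8e-03 -1.3e-03]
 [-1.8e-03 -1.0e+00 -5.0e-04]
 [-1.3e-03  5.0e-04 -1.0e+00]] 
F chute [-5.75 -1.34  6.27] tq [-1.06  0.07  0.1 ] open 44.5
tool shift [49.6 -1.  -0.3]  rows>= 1.1887238993628304
```

View pics/sidez7.png

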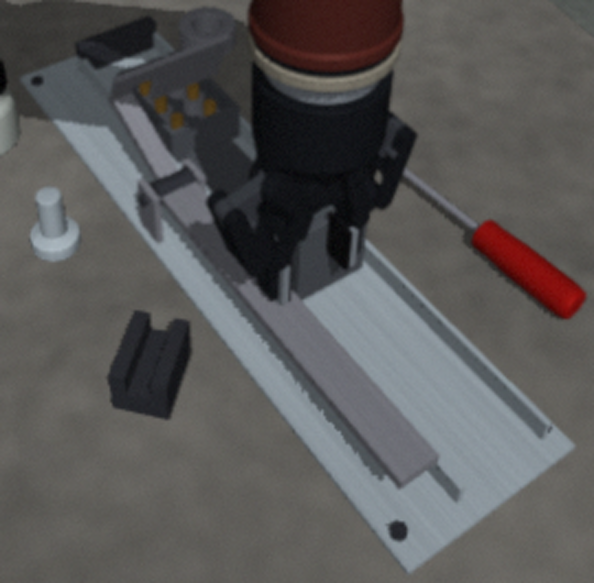

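Call:
step_arm(
  moves=[
    [4,0,0,0,0,0],
    [4,0,0,0,0,0],
    [4,0,0,0,0,0],
    [4,0,0,0,0,0],
    [4,0,0,0,0,0],
    [4,0,0,0,0,0],
    [4,0,0,0,0,0],
    [4,0,0,0,0,0],
    [4,0,0,0,0,0],
    [4,0,0,0,0,0],
  ],
)

```text
time: 9.67
tool_pos: [0.5498, 0.0161, 0.0418]
tool_rot: [2.022, 2.402, -0.001]
wrist_force: [1.1, -7.1, 7.1]
opening: 0.0445
```

```bash
python3 -c "
from h import *;rep([-72,30,42])
from station import manip
for n in ('side','top'): cv2.imwrite(f'pics/{n}8.png',manip.capture(n)['pixels'])
i=cv2.imread('pics/side8.png')[210:475,200:470]; cv2.imwrite('pics/sidez8.png',cv2.resize(i,None,fx=2.2,fy=2.2,interpolation=cv2.INTER_CUBIC))
"
```

```text
t 9.67 chute pos [-81.6  29.   41.8] tool axes in chute
 [[ 1.0e+00 -1.7e-03 -1.4e-03]
 [-1.7e-03 -1.0e+00 -5.0e-04]
 [-1.4e-03  5.0e-04 -1.0e+00]] 
F chute [-7.15  0.16  7.06] tq [-1.16  0.04  0.15] open 44.5
tool shift [ 9.6 -1.1 -0.2]  rows>= 0.23218854690948365
```

View pics/sidez8.png

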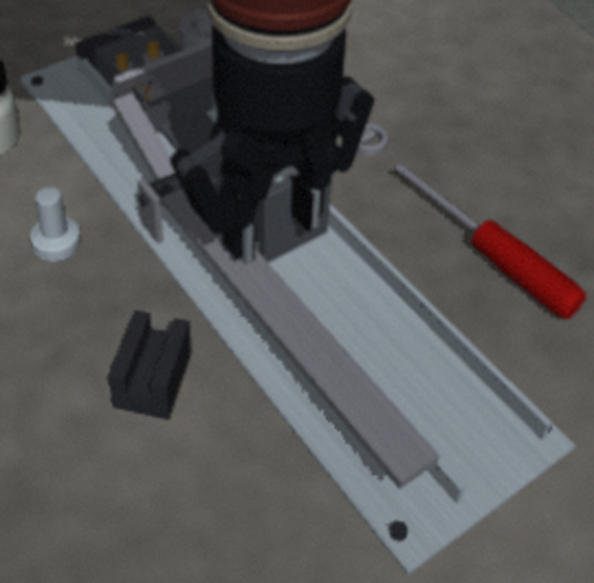

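View pics/top8.png

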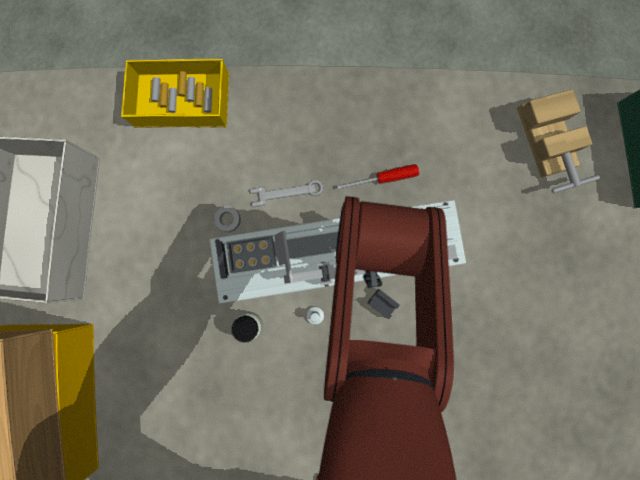

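The box is nearly at the stop, with about 10 mm left. Pushing slowly until the stop force shows.

Call:
step_arm(
  moves=[
    [2,0,0,0,0,0],
    [2,0,0,0,0,0],
    [2,0,0,0,0,0],
    [1,0,0,0,0,0],
    [1,0,0,0,0,0],
    [0,0,0,0,0,0],
  ],
)

```text
time: 10.27
tool_pos: [0.5485, 0.0242, 0.0418]
tool_rot: [2.022, 2.403, -0.0]
wrist_force: [1.0, -5.8, 6.9]
opening: 0.0444
```

Call:
step_arm(
  moves=[
    [1,0,0,0,0,0],
    [1,0,0,0,0,0],
    [0,0,0,0,0,0],
  ],
)

```text
time: 10.52
tool_pos: [0.5482, 0.026, 0.0418]
tool_rot: [2.022, 2.403, -0.001]
wrist_force: [0.8, -5.3, 7.2]
opening: 0.0442
```

Call:
step_arm(
  moves=[
    [1,0,0,0,0,0],
    [1,0,0,0,0,0],
    [0,0,0,0,0,0],
  ],
)

```text
time: 10.77
tool_pos: [0.5482, 0.0265, 0.0419]
tool_rot: [2.021, 2.401, -0.003]
wrist_force: [1.1, -13.1, 5.3]
opening: 0.0445
```

```bash
python3 -c "
from h import *;rep([-72,30,42])
from station import manip
for n in ('side','top'): cv2.imwrite(f'pics/{n}9.png',manip.capture(n)['pixels'])
i=cv2.imread('pics/top9.png')[220:310,200:340]; cv2.imwrite('pics/topz9.png',cv2.resize(i,None,fx=5.5,fy=5.5,interpolation=cv2.INTER_CUBIC))
"
```

```text
t 10.77 chute pos [-71.1  28.8  41.9] tool axes in chute
 [[ 1.0e+00 -2.0e-03 -3.6e-03]
 [-2.0e-03 -1.0e+00 -8.0e-04]
 [-3.6e-03  8.0e-04 -1.0e+00]] 
F chute [-13.13   1.15   5.31] tq [-1.9  -0.08 -0.21] open 44.5
tool shift [-0.9 -1.2 -0.1]  rows>= 0.0354517018540095
```

View pics/topz9.png

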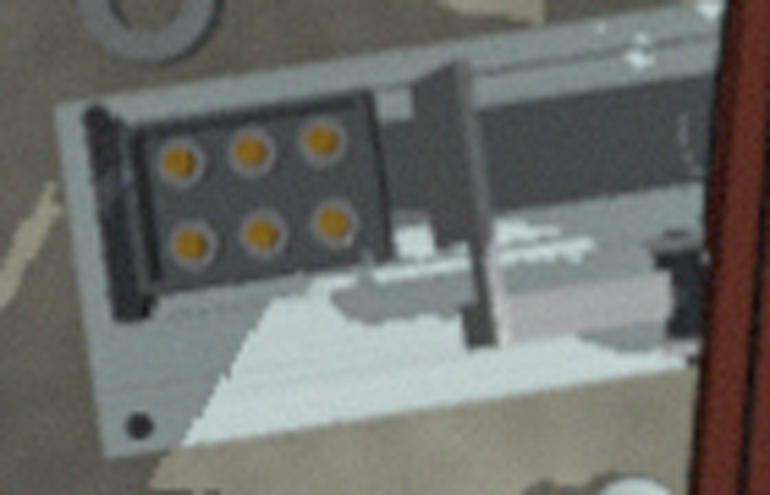

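Force jumped to 13 N with the finger's front at chute x ≈ -60 and the box against the stop in the picture. One firm nudge to seat it.

Call:
step_arm(
  moves=[
    [1,0,0,0,0,0],
    [0,0,0,0,0,0],
    [0,0,0,0,0,0],
  ],
)

```text
time: 11.12
tool_pos: [0.5482, 0.0266, 0.0421]
tool_rot: [2.021, 2.4, -0.004]
wrist_force: [1.9, -14.8, 6.2]
opening: 0.0444
```

Call:
step_arm(
  moves=[
    [-1,0,0,0,0,0],
    [-1,0,0,0,0,0],
    [-2,0,0,0,0,0],
    [-2,0,0,0,0,0],
    [-2,0,0,0,0,0],
    [-2,0,0,0,0,0],
    [0,0,0,0,0,0],
  ],
)

```text
time: 11.7
tool_pos: [0.5487, 0.0217, 0.0417]
tool_rot: [-2.022, -2.4, -0.004]
wrist_force: [-0.2, 4.1, 9.4]
opening: 0.0442
```

```bash
python3 -c "
from h import *;rep([-72,30,42])
from station import manip
for n in ('wrist','top'): cv2.imwrite(f'pics/{n}10.png',manip.capture(n)['pixels'])
c=manip.capture('top')
i=cv2.imread('pics/top10.png')[220:310,200:340]; cv2.imwrite('pics/topz10.png',cv2.resize(i,None,fx=5.5,fy=5.5,interpolation=cv2.INTER_CUBIC))
"
```

```text
t 11.7 chute pos [-75.9  29.1  41.7] tool axes in chute
 [[ 1.0e+00 -2.7e-03  3.6e-03]
 [-2.7e-03 -1.0e+00  1.0e-04]
 [ 3.6e-03 -1.0e-04 -1.0e+00]] 
F chute [ 4.07 -0.54  9.41] tq [ 0.82  0.36 -0.11] open 44.2
tool shift [ 3.9 -0.9 -0.3]  rows>= 0.09700641681838543
```

View pics/topz10.png

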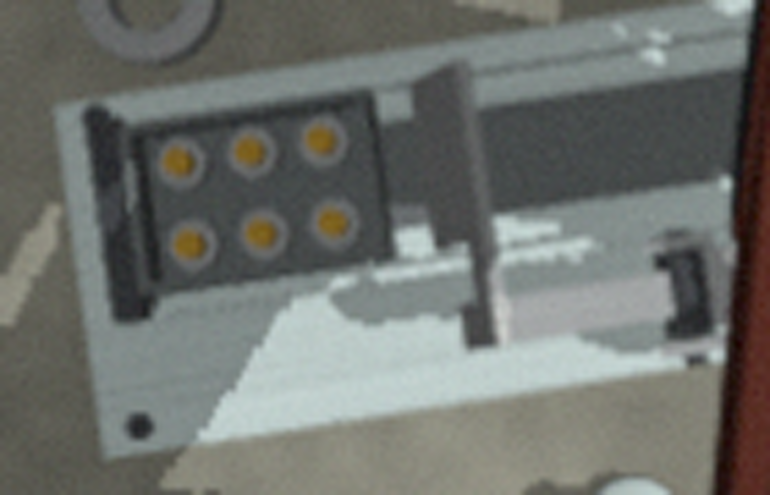

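View pics/wrist10.png

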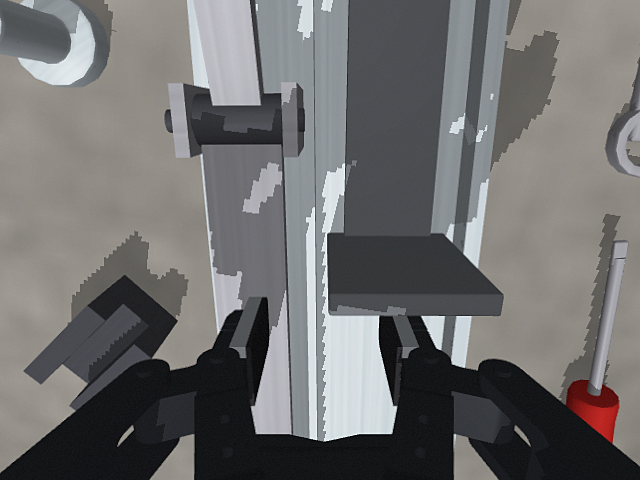

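The tray stayed put after I backed off, with a gap of about 5 mm between finger B and the plate. The blade is behind the box and over the tail, so I'll let the gate down gently by raising.

Call:
step_arm(
  moves=[
    [0,0,-2,0,0,0],
    [0,0,-3,0,0,0],
    [0,0,-3,0,0,0],
    [0,0,-3,0,0,0],
    [0,0,-3,0,0,0],
    [0,0,-3,0,0,0],
    [0,0,-3,0,0,0],
    [0,0,-3,0,0,0],
    [0,0,-3,0,0,0],
    [0,0,-3,0,0,0],
    [0,0,-3,0,0,0],
    [0,0,-3,0,0,0],
  ],
)

```text
time: 12.85
tool_pos: [0.549, 0.0195, 0.0765]
tool_rot: [-2.023, -2.403, 0.0]
wrist_force: [0.4, 3.5, 1.3]
opening: 0.0442
```

Call:
step_arm(
  moves=[
    [0,0,-4,0,0,0],
    [0,0,-6,0,0,0],
    [0,0,-10,0,0,0],
    [0,0,-15,0,0,0],
    [0,0,-20,0,0,0],
    [0,0,-25,0,0,0],
    [0,0,-25,0,0,0],
    [0,0,-25,0,0,0],
    [0,0,-20,0,0,0],
    [0,0,-10,0,0,0],
    [0,0,0,0,0,0],
  ],
)

```text
time: 13.77
tool_pos: [0.5507, 0.0191, 0.2399]
tool_rot: [2.02, 2.399, 0.005]
wrist_force: [0.7, 0.3, 0.1]
opening: 0.0445
```

```bash
python3 -c "
from h import *;rep([-72,30,42])
from station import manip
for n in ('side','top'): cv2.imwrite(f'pics/{n}11.png',manip.capture(n)['pixels'])
i=cv2.imread('pics/side11.png')[190:475,180:470]; cv2.imwrite('pics/sidez11.png',cv2.resize(i,None,fx=2.05,fy=2.05,interpolation=cv2.INTER_CUBIC))
i=cv2.imread('pics/top11.png')[190:330,180:480]; cv2.imwrite('pics/topz11.png',cv2.resize(i,None,fx=2.66,fy=2.66,interpolation=cv2.INTER_CUBIC))
"
```

```text
t 13.77 chute pos [-78.9  27.6 239.9] tool axes in chute
 [[ 1.     -0.0021 -0.002 ]
 [-0.0022 -1.     -0.0055]
 [-0.002   0.0055 -1.    ]] 
F chute [ 0.12 -0.76  0.12] tq [-0.01 -0.04 -0.02] open 44.5
tool shift [  7.3  -3.5 197.9]  rows>= 4.748580613206788
```

View pics/sidez11.png

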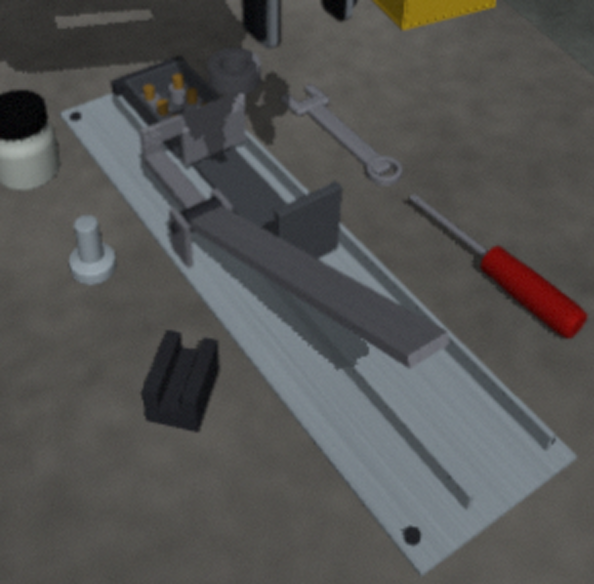

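View pics/topz11.png

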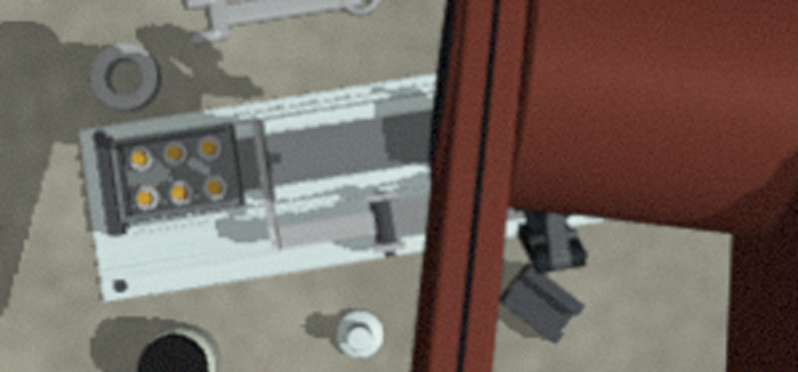

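Run:
```python
from h import *
from station import manip
rep()
c=manip.capture("top");d=np.load("chute.npz");R,t=d["R"],d["t"]
z=lambda p:(np.array(p,float)+.5)/2.66-.5+[180,190]
ch=lambda P:((P[:,:2]-t)@R*1e3).round(1)
print("box rear",ch(plane(c,z([[235,124],[245,205]]),.036)))
a=cv2.imread("pics/top0.png",0);b=cv2.imread("pics/top11.png",0)
a2=cv2.imread("pics/side0.png",0);b2=cv2.imread("pics/side11.png",0)
def m(a,b,x0,y0,x1,y1,n):
    T=a[y0:y1,x0:x1];o=4
    r=cv2.matchTemplate(b[y0-o:y1+o,x0-o:x1+o],T,cv2.TM_CCOEFF_NORMED);_,v,_,l=cv2.minMaxLoc(r);print(n,round(v,3),l[0]-o,l[1]-o)
for n,r in dict(wrench=(246,176,328,208),jar=(228,310,266,346),spindle=(302,302,328,328),collar=(208,202,242,234)).items(): m(a,b,*r,n)
for n,r in dict(screwdriver=(378,282,470,358),vee=(244,344,292,402),spindle=(210,290,240,332),jar=(168,230,212,284)).items(): m(a2,b2,*r,n)
```

```text
t 13.87 chute pos [-78.3  29.4 235.9] tool axes in chute
 [[ 1.0e+00 -2.1e-03 -2.0e-04]
 [-2.1e-03 -1.0e+00  3.0e-04]
 [-2.0e-04 -3.0e-04 -1.0e+00]] 
F chute [ 0.37  0.71 -0.11] tq [-0.02 -0.01  0.03] open 44.3
box rear [[ 97.5 -29.8]
 [ 99.3  30.5]]
wrench 0.855 0 0
jar 0.996 0 0
spindle 0.996 0 0
collar 0.515 0 0
screwdriver 0.932 0 0
vee 0.997 0 0
spindle 0.996 0 0
jar 0.999 0 0
```

The rear-edge reading (98 mm) is 3–4 mm short of the expected 102, so I'll check whether the tray moved between seating and now.

Run:
```python
from h import *
from station import manip
g=[cv2.imread(f"pics/top{k}.png") for k in (9,10,11)]
z=[cv2.resize(i[225:285,205:290],None,fx=8,fy=8,interpolation=cv2.INTER_CUBIC) for i in (g[0],g[2])]
cv2.imwrite("pics/cmp.png",cv2.resize(np.vstack([z[0],z[1]]),None,fx=.62,fy=.62))
def cen(i):
    h=cv2.cvtColor(i,cv2.COLOR_BGR2HSV)[225:285,215:290];m=((h[...,0]>10)&(h[...,0]<28)&(h[...,1]>130)).astype('uint8')
    n,_,s,c=cv2.connectedComponentsWithStats(m);return [(c[k]+[215,225]).round(2).tolist() for k in range(1,n) if s[k,4]>8]
for i in g: print(cen(i))
i0=cv2.imread("pics/top0.png")
def cen0(i):
    h=cv2.cvtColor(i,cv2.COLOR_BGR2HSV)[225:265,290:345];m=((h[...,0]>10)&(h[...,0]<28)&(h[...,1]>130)).astype('uint8')
    n,_,s,c=cv2.connectedComponentsWithStats(m);return [(c[k]+[290,225]).round(2).tolist() for k in range(1,n) if s[k,4]>8]
c=manip.capture("top");d=np.load("chute.npz");R,t=d["R"],d["t"]
for p in (cen0(i0),cen(g[0]),cen(g[2])):
    P=((plane(c,np.array(p),.045)[:,:2]-t)@R*1e3); print(len(p),P.mean(0).round(1),P.round(0).tolist())
# predicted pixels in 8x crop of stop face / box front & rear at home
def w(p): p=np.array(p)/1e3; return np.r_[R@p[:2]+t,p[2]]
for n,p in dict(stoptop=[192,0,32],boxfrontL=[192,-31,36],boxfrontR=[192,31,36],rearL=[102,-31,36],rearR=[102,31,36]).items(): print(n,(proj(c,w(p))[0]).round(1))
```

```text
[[257.87, 245.2], [244.87, 247.2], [232.0, 249.0], [246.88, 262.06], [260.0, 260.14], [233.82, 263.94]]
[[257.71, 245.14], [244.87, 247.2], [231.82, 248.94], [260.0, 260.14], [233.94, 263.89], [247.0, 262.12]]
[[257.71, 245.14], [244.87, 247.2], [231.82, 248.94], [247.0, 262.0], [260.17, 260.08], [233.94, 263.89]]
6 [3.7 1. ] [[-23.0, -14.0], [3.0, -14.0], [29.0, -14.0], [-21.0, 16.0], [4.0, 16.0], [29.0, 16.0]]
6 [144.7  -0.5] [[119.0, -15.0], [145.0, -15.0], [170.0, -16.0], [145.0, 14.0], [119.0, 15.0], [171.0, 14.0]]
6 [144.7  -0.6] [[119.0, -15.0], [145.0, -15.0], [170.0, -16.0], [145.0, 14.0], [119.0, 14.0], [170.0, 14.0]]
stoptop [223.4 258.9]
boxfrontL [220.7 243.3]
boxfrontR [225.2 274.4]
rearL [265.7 236. ]
rearR [270.5 267.2]
```

View pics/cmp.png

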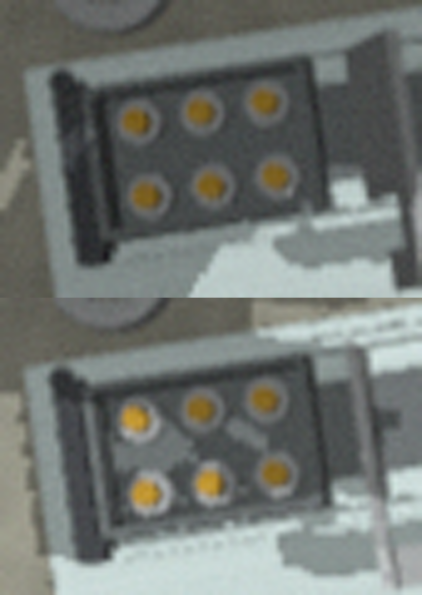

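The tray hasn't moved since seating, since its part centres agree to 0.2 px. But the top view shows a light strip between the stop and the box, and the readings hint it may be 2–4 mm short. Time is plentiful, so I'll take a closer wrist look.

Call:
step_arm(
  moves=[
    [20,0,0,0,0,0],
    [25,0,0,0,0,0],
    [25,0,0,0,0,0],
    [25,0,0,0,0,0],
    [25,0,0,0,0,0],
    [25,0,0,0,0,0],
    [25,0,0,0,0,0],
    [20,0,0,0,0,0],
    [0,0,0,0,0,0],
    [0,0,0,0,0,0],
  ],
)

```text
time: 14.8
tool_pos: [0.5156, 0.2073, 0.2345]
tool_rot: [-2.02, -2.404, 0.004]
wrist_force: [0.1, -0.4, 0.1]
opening: 0.0445
```

Run:
```python
from h import *
from station import manip
s=rep();c=manip.capture("wrist");cv2.imwrite("pics/wrist12.png",c["pixels"])
M=np.eye(4);M[:3,:3]=cv2.Rodrigues(s["tool_rot"])[0];M[:3,3]=s["tool_pos"];c["T"]=M@c["T_tool_cam"]
d=np.load("chute.npz");R,t=d["R"],d["t"]
def w(p): p=np.array(p)/1e3; return np.r_[R@p[:2]+t,p[2]]
for n,p in dict(stop0=[192,-31,32],stop1=[192,31,32],boxfL=[192,-31,36],boxfR=[192,31,36],rearL=[102,-31,36],rearR=[102,31,36],plateend=[220,85,4]).items(): print(n,(proj(c,w(p))[0]).round(1))
import pickle;pickle.dump(c,open("w12.pkl","wb"))
```

```text
t 14.8 chute pos [112.6  29.8 234.5] tool axes in chute
 [[ 1.e+00  2.e-04 -6.e-04]
 [ 2.e-04 -1.e+00  3.e-03]
 [-6.e-04 -3.e-03 -1.e+00]] 
F chute [-0.41 -0.02  0.14] tq [-0.03 -0.03 -0.01] open 44.5
stop0 [395.5 111.3]
stop1 [321.5 111.2]
boxfL [396.4 111.3]
boxfR [321.5 111.2]
rearL [390.9 216.5]
rearR [321.6 216.5]
plateend [260.7  78.3]
```

View pics/wrist12.png

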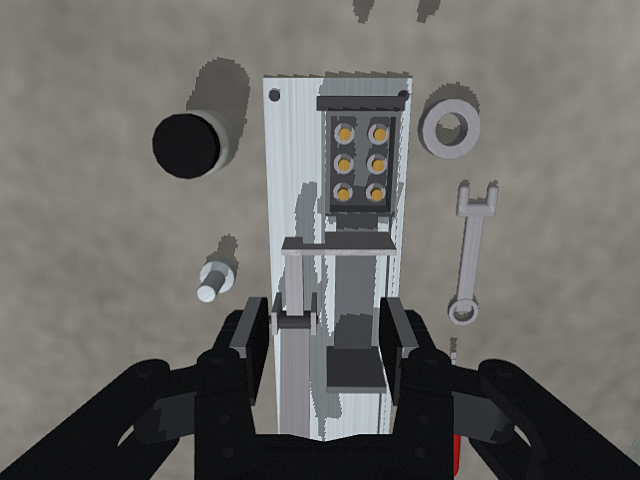

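Run:
```python
import cv2
i=cv2.imread("pics/wrist12.png")[85:230,305:415]; cv2.imwrite("pics/w12z.png",cv2.resize(i,None,fx=4,fy=4,interpolation=cv2.INTER_CUBIC))
g=cv2.cvtColor(cv2.imread("pics/wrist12.png"),cv2.COLOR_BGR2GRAY)
print(g[94:126,340:380].mean(1).round().astype(int).tolist()); print(g[200:224,340:380].mean(1).round().astype(int).tolist())
```

```text
[132, 128, 41, 65, 65, 64, 64, 65, 66, 65, 64, 64, 62, 57, 50, 40, 44, 93, 104, 101, 101, 99, 90, 80, 77, 78, 78, 78, 78, 83, 91, 95]
[85, 75, 68, 65, 65, 53, 45, 46, 46, 46, 45, 46, 73, 76, 66, 64, 66, 68, 68, 68, 68, 68, 70, 71]
```

View pics/w12z.png

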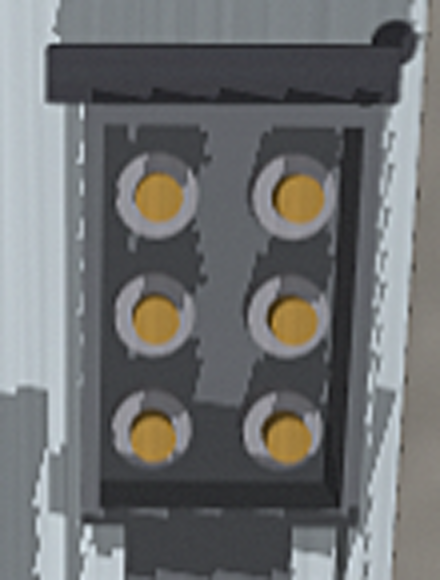

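The closer view settles it. The light strip is the lit rim and inner face of the box's front wall, directly against the stop: its front edge is at row 110 (predicted 111) and its rear at about 215 (predicted 216.5). The gate is closed, and the lever end is back at its starting pixel. Handing in.

```bash
python3 -c "
from station import manip
print(manip.hand_in())"
```

```text
the job is handed in; nothing more can be done
None
```

The tray is home against the end stop and the gate is closed behind its box. I handed the job in at about 15 s, with the arm clear and the wrist force near zero.

**What I did:** With the jaws set about 44 mm apart, one fingertip pressed the lever level, to a gate angle of about 0.40 rad. The other fingertip pushed the tray's plate about 142 mm. At the stop the force along the push rose from about 5 N to 13–15 N. I then backed off 5 mm, let the gate down gently and lifted clear.

**Last checks:**
- **Tray:** The tray did not move after seating. In the wrist view the box's front edge sits on the stop, within about 1–2 px of the predicted home position.
- **Gate:** It is closed. The lever's end is back at its starting pixel, with the blade behind the box.
- **Other things on the bench:** No shift for any of them. The match was strong (0.93–1.00) for the screwdriver, jar, spindle and vee block. It was weaker for the wrench (0.86) and poor for the collar (0.52), both partly covered by the arm's shadow in the top view.
- **One disagreement:** Two top-view readings put the tray 2–4 mm short: the box's rear edge at 98 mm instead of 102, and its parts about 2 mm short. I put this down to picking pixels and calibration, because the push force and the wrist view both showed it seated.

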